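# Ratchet the saw cradle's strap nut tight

### The arm

A 6-joint arm with a two-finger parallel gripper is mounted at the origin on the work surface. World frame = base frame: x ahead of the robot, y to its left, z up, the work surface at z = 0. Lengths are in m, angles in rad, forces in N, time in s.
With the tool pointing down it reaches from about 0.325 to 0.75 m from the base axis. Payload 7.6 kg.
Tool frame: the origin (TCP) lies at the very end of the fingers, on their centre line; the grasp point (between the pads) lies 19 mm behind it (env.grip_depth is the distance from the TCP to the grasp point, in m); z points along the fingers, y is the direction in which the jaws open and shut (so a half turn about z gives the same grasp; the last joint's range is limited). The gripper opens to 85 mm and grips with 20 to 120 N. Pads are 22 mm wide; open, the fingers measure 114 mm over their backs; the gripper's body (76 mm by 85 mm) begins 54 mm behind the grasp point. The pads swing forward as they close: fully open they stand 13 mm farther back than shut.
Start: joints at [-1.397, 0.052, 1.401, -0, 1.689, -0.07], TCP at [0.127, -0.509, 0.202] pointing down, gripper open.
Joint ranges: [-2.9, 2.9], [-0.91, 2.17], [0.12, 2.37], [-1.06, 4.2], [0.26, 2.73], [-2.93, 2.93]. Speed limits (rad/s): [2.57, 2.57, 3.01, 3.14, 3.14, 3.14].

### API

Orientations are given as a unit quaternion [x, y, z, w].
In Python, from bench import env, viewer, nets gives the robot as it stands.
- The arm moves only by the shell command python3 -m jog 'ROWS' [FORCE]. ROWS is JSON, a list of rows, each an object with "translation": the shift along the tool's x, y, z in units of 0.2 m (1.0 is 0.2 m), a list of three; "dr": the turn, a rotation vector about the tool's x, y, z in units of 60 degrees (1.0 is 60 degrees), a list of three; "jaw": the opening, from 0 (shut) to 1 (fully open). A call has exactly 8 rows; each row is the pose to reach, as a shift and turn from the pose commanded when the call began, along the tool's axes at that moment; what a row does not reach only later rows make up. A row lasts 1/12 s, in which the tool goes at most 41.7 mm and 7.16 degrees, less where a joint would pass 70% of its speed; a pose out of reach is approached as far as the arm can. A call with a number of a shift or a turn outside -1 to 1 is refused whole. A call with a gripper value outside its range is refused whole. The fingers move at their own pace and stop on an object; FORCE is the grip in N (left out, the last holds). Time passes only in rows, so rows that repeat a pose let the fingers close, or fill a call up. It gives the time, the measured TCP pose, the force and the opening at its end, in the units of the state.
- env.get_obs(): the state, without advancing time (a new reading comes with each control period).
- viewer.snapshot(name): name is "scene" or "top" or "wrist"; returns a dict with "img" (480x640x3 uint8, red, green, blue), "camera_matrix" (3x3 intrinsics, pixels), "rvec" (rotation vector, rad) and "tvec" (3), from world to camera coordinates, as OpenCV has them. Camera axes: x right, y down, z forward; pixel columns grow to the right and rows downward; lengths in m; the calibration is good to about 2 mm. A picture is of the moment at which its call begins. There is no depth.
- env.close_job(): hands the job in, once; it reports no verdict.
Trained networks look in a picture, given as the dict that the camera call returned (one of the last four; its "shot" number tells which), for a name from the list of things; names that differ only in an ending like _2 or _b are one class to them, and where a whole thing is asked for, a point or a joint stands for the part that bears it (a point fixed in the world has none). Each returns a list of dicts, best first, with "score" (0 to 1); they miss things now and then, are a little off and sometimes report something else, mostly with a low value. They report only what shows in the picture. A call takes as long as a camera call.
- nets.find_in(picture, query): "location" ([column, row] in pixels, amid what is visible of it).
The state is a dict: "clock": time; "joint_pos": joint angles; "joint_vel": joint speeds; "joint_efforts": joint torques, N m; "ee_pos": TCP position; "tcp_rot": TCP orientation; "ft_force": force on the tool from outside, world axes, zero at the start; "torque": the same for the moment, N m; "grip_width": opening from 0.0 (shut) to 1.0 (fully open).
Only numpy, scipy, OpenCV 4.12 (cv2) and the standard library are available. Lean on these libraries where they do the work, as an engineer would, in place of code of your own. Each camera call takes 0.05 s, during which the arm holds its last target. There are 200 camera calls.

### The job

Tighten the square nut of the log strap on the saw cradle with the ring spanner. Lift the spanner out of its rest by the middle, lay it flat over the nut with the handle between the cradle's cheeks and let go; then take it again near the far end of the handle and turn the nut clockwise in short swings, lifting the ring off to set it back each time the cheek is near, until the nut will turn no further. Leave the spanner lying flat on the nut, do not touch the nut with the robot itself, and leave the jar, the wood stub and the stone where they stand.

Things in the scene. Friction and masses are not known exactly. Their poses are not given: they have to be found in the camera images.
- spanner_ring (a point): Centre of the ring of the loose steel ring spanner (about 0.3 kg), half-way up its 18 mm thickness. Ring 55 mm across outside, eight-point opening of two overlaid 33 mm squares: it fits the square nut every 45 degrees with 6 degrees of play each way. The straight handle runs along -x to 215 mm from here; z is up. The underside starts 30 mm above the table.
- spanner_mid (a point): Point on the spanner's handle 100 mm from the ring centre, half-way up. Handle 14 mm wide, 18 mm high, flush with the ring above and below. Free on both sides in the rest: lift it here (mass centre 75 mm from the ring centre). Same axes as spanner_ring.
- spanner_end (a point): Point on the spanner's handle 185 mm from the ring centre, half-way up: the far end, to hold while turning. Same axes as spanner_ring. In the rest it lies in a slot where fingers cannot get at it. The ring binds on the nut if lifted under load: ease the handle back within the play, then lift slowly and level, 40 mm or more.
- nut_seat (a point): Point on the nut's axis at the upper face of the fixed saw cradle, 45 mm above the table; the spanner's underside comes to lie at this height. Axes are the cradle's: x from the nut to the strapped log (60 mm thick) behind it, -x the open front, z up.
- cradle_front (a point): Middle of the front upper edge of the cradle's dark hardwood block (170 mm wide), 115 mm in front (-x) of the nut's axis. The spanner's handle lies on the block up to here; beyond, the space under it is free. Same axes as nut_seat.
- cheek_left (a point): Inner front edge, at the top, of the +y wooden cheek. Two cheeks stand 40 mm above the block, inner faces 45 mm either side of the nut's axis, starting 45 mm in front of it and running back: they stop the handle about 38 degrees either side of -x. Same axes as nut_seat.
- nut (a joint): Turn (rad) of the dark steel square nut, clockwise from above positive; at 0 its flats are parallel to the cradle's x. 30 mm across flats, 15 mm high (top 4 mm narrowed to 26), bolt end 4 mm above. Hard stop (tight) at 1.745; starts 60 to 85 degrees short; stiff, 0.45 N m, stays put. The spanner fits with its handle clockwise of -x by this value plus any multiple of 45 degrees.
- rest_base (a point): Fixed spanner rest: plywood board 12 mm thick, a cleat under the ring and a slotted hardwood block 64 mm high round the handle from 152 to 217 mm from the ring centre. The point is on the table under the ring centre; handle along -x.
- jar: Bystander: closed amber jar 70 mm across, 110 mm high; origin at the centre of its underside.
- stub: Bystander: upright pale wood stub 58 mm across, 130 mm high; origin at the centre of its underside.
- stone: Bystander: flat round grey grinding stone 120 mm across, 24 mm high; origin at the centre of its underside.

How it is judged:
By the outcome, as a careful person would: the job done as asked, in the order asked, and still so for the second after the job is handed in, with the robot touching nothing.
It also fails if it takes over 61 s, if anything falls off the work surface, if the arm or the gripper's body presses on something with over 40 N, if the wrist force passes 120 N, or if a joint passes its speed limit or range.

## Working session

There is one attempt and no reset: what is moved stays moved. The work goes in short steps, Python scripts to look and compute and a shell command to move; the robot and the scene stay as the last step left them, time stands still between calls to the robot, and variables do not carry over. Pictures are saved under pics/ and viewed, about 8 in all and at most 12, crops included, and the job is handed in when it is done.

```bash
ls; mkdir -p pics; cat > h.py <<'E'
import numpy as np, cv2
from scipy.spatial.transform import Rotation as R
from bench import env, viewer, nets
def snap(n, f=None):
    p=viewer.snapshot(n)
    if f: cv2.imwrite('pics/'+f, p['img'][:,:,::-1])
    return p
def ray(p,px,z):
    K=np.array(p['camera_matrix']);Rm=cv2.Rodrigues(np.array(p['rvec'],float))[0];t=np.array(p['tvec']).ravel()
    u=cv2.undistortPoints(np.array([[px]],float),K,None)[0,0]
    d=Rm.T@np.array([u[0],u[1],1]);c=-Rm.T@t
    return c+d*(z-c[2])/d[2]
def proj(p,X):
    return cv2.projectPoints(np.array(X,float).reshape(-1,3),np.array(p['rvec'],float),np.array(p['tvec'],float),np.array(p['camera_matrix']),None)[0][:,0]
E
python3 - <<'E'
from h import *
o=env.get_obs();print({k:np.round(v,3) for k,v in o.items()})
Z=dict(spanner_ring=.048,spanner_mid=.048,spanner_end=.048,nut_seat=.045,cradle_front=.045,cheek_left=.085,nut=.055,rest_base=.0,jar=.055,stub=.065,stone=.012)
for c in ('top','scene'):
    p=snap(c,c+'.png')
    for n,z in Z.items():
        for d in nets.find_in(p,n)[:2]: print(c,n,round(d['score'],2),np.round(d['location'],1),np.round(ray(p,d['location'],z),3))
E
```

```text
pics
{'clock': np.float64(0.0), 'joint_pos': array([-1.397,  0.053,  1.402,  0.   ,  1.689, -0.07 ]), 'joint_vel': array([ 0.001, -0.   , -0.001,  0.001, -0.002,  0.001]), 'joint_efforts': array([ 0.0000e+00, -3.8167e+01, -3.6019e+01, -0.0000e+00,  6.0000e-03,
        0.0000e+00]), 'ee_pos': array([ 0.127, -0.509,  0.201]), 'tcp_rot': array([ 0.993,  0.122, -0.   , -0.001]), 'ft_force': array([-0.3  ,  0.113, -0.032]), 'torque': array([ 0.061, -0.019, -0.024]), 'grip_width': np.float64(1.0)}
top spanner_ring 0.76 [243.  250.8] [0.591 0.181 0.048]
top spanner_mid 0.9 [241.7 254.8] [0.581 0.184 0.048]
top spanner_end 0.81 [246.6 249.2] [0.595 0.172 0.048]
top nut_seat 0.56 [384.7 245.8] [ 0.615 -0.186  0.045]
top cradle_front 0.81 [385.3 252.2] [ 0.599 -0.187  0.045]
top cheek_left 0.67 [383.2 249.1] [ 0.604 -0.175  0.085]
top nut 0.63 [387.  255.8] [ 0.589 -0.19   0.055]
top rest_base 0.62 [245.7 272.4] [0.536 0.178 0.   ]
top rest_base 0.23 [146.2 228.1] [0.646 0.448 0.   ]
top jar 0.8 [315.7 176.6] [ 0.789 -0.     0.055]
top stub 0.78 [144.1 228.6] [0.639 0.431 0.065]
top stone 0.71 [476.6 245.5] [ 0.626 -0.439  0.012]
scene spanner_ring 0.65 [387.9 265.2] [0.637 0.164 0.048]
scene spanner_mid 0.78 [389.8 265.1] [0.637 0.169 0.048]
scene spanner_mid 0.2 [384.7 247.2] [0.575 0.164 0.048]
scene spanner_end 0.73 [391.3 264.2] [0.634 0.172 0.048]
scene nut_seat 0.91 [228.3 268.5] [ 0.644 -0.185  0.045]
scene cradle_front 0.74 [226.  269.4] [ 0.646 -0.19   0.045]
scene cheek_left 0.65 [225.8 268.8] [ 0.69  -0.182  0.085]
scene nut 0.71 [229.8 250.8] [ 0.595 -0.186  0.055]
scene rest_base 0.9 [383.8 246.1] [0.512 0.172 0.   ]
scene jar 0.75 [313.1 311.6] [ 0.785 -0.001  0.055]
scene stub 0.61 [504.9 256.2] [0.627 0.423 0.065]
scene stone 0.81 [114.2 278.8] [ 0.64  -0.441  0.012]
```

```bash
python3 - <<'E'
import cv2
a=cv2.imread('pics/top.png')[180:330,200:440]
b=cv2.imread('pics/scene.png')[200:340,180:440]
cv2.imwrite('pics/a1.png',cv2.resize(a,(800,500),interpolation=cv2.INTER_CUBIC))
cv2.imwrite('pics/b1.png',cv2.resize(b,(780,420),interpolation=cv2.INTER_CUBIC))
E
```

```text
(no output)
```

View pics/a1.png

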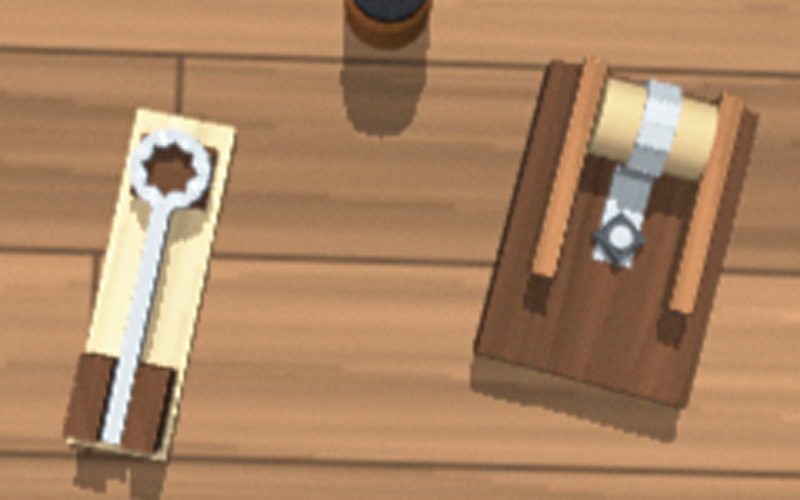

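The top view shows the ring at about (251,231), the handle end at about (233.6,312), the nut at about (386,251.5), and the cheek and block edges.

```bash
python3 - <<'E'
from h import *
p=snap('top')
f=lambda x,y,z: ray(p,(200+(x+.5)/3.333-.5,180+(y+.5)/3.333-.5),z)
r=f(170,170,.057);e=f(112,440,.057);n=f(620,238,.06)
print('ring',r,'end',e,np.linalg.norm(r-e),'yaw',np.degrees(np.arctan2(*(r-e)[1::-1])))
print('nut',n)
for a,b,z in [((545,277),(596,60),.085),((685,313),(734,95),.085),((477,355),(551,62),.045),((686,406),(757,113),.045)]:
    A,B=f(*a,z),f(*b,z);print(A,B,np.degrees(np.arctan2(*(B-A)[1::-1])),np.linalg.norm(A-B))
A,B=f(477,355,.045),f(686,406,.045);d=A-B;print('front',np.linalg.norm(d),np.degrees(np.arctan2(d[1],d[0]))-90,(A+B)/2,np.linalg.norm((A+B)/2-n))
o=env.get_obs();w=snap('wrist');print(-cv2.Rodrigues(w['rvec'])[0].T@w['tvec'].ravel(), R.from_quat(o['tcp_rot']).as_matrix().round(3))
print(w['camera_matrix'][0][0])
E
```

```text
ring [0.64291549 0.16225284 0.057     ] end [0.43554631 0.19810762 0.057     ] 0.2104460571881057 yaw -9.80963104535473
nut [ 0.60081859 -0.18589854  0.06      ]
[ 0.56820177 -0.12571885  0.085     ] [ 0.73438494 -0.16089667  0.085     ] -11.951995030929282 0.1698656142233695
[ 0.54422068 -0.23204198  0.085     ] [ 0.71097688 -0.26682606  0.085     ] -11.782514122396925 0.17034542912873576
[ 0.50755763 -0.07887814  0.045     ] [ 0.73862179 -0.1312631   0.045     ] -12.773698719960771 0.2369278997255217
[ 0.47275015 -0.24222939  0.045     ] [ 0.70349269 -0.2946437   0.045     ] -12.797849688290167 0.23662075015703476
front 0.16701853796686286 -12.028890386211188 [ 0.49015389 -0.16055377  0.045     ] 0.1145165240020521
[ 0.192259   -0.49361279  0.37317799] [[ 0.97   0.241 -0.   ]
 [ 0.241 -0.97  -0.   ]
 [-0.     0.    -1.   ]]
419.867343964109
```

```bash

python3 -m jog '[{"translation":[0.1,-0.04,0],"dr":[0,0,0],"jaw":1},{"translation":[0.25,-0.1,0],"dr":[0,0,0],"jaw":1},{"translation":[0.43,-0.18,0],"dr":[0,0,0],"jaw":1},{"translation":[0.62,-0.26,0],"dr":[0,0,0],"jaw":0.8},{"translation":[0.8,-0.34,0],"dr":[0,0,0],"jaw":0.6},{"translation":[0.9,-0.38,0],"dr":[0,0,0],"jaw":0.6},{"translation":[0.97,-0.41,0],"dr":[0,0,0],"jaw":0.6},{"translation":[1,-0.42,0],"dr":[0,0,0],"jaw":0.6}]' 120
python3 -m jog '[{"translation":[0.1,-0.04,0],"dr":[0,0,0],"jaw":0.6},{"translation":[0.25,-0.1,0],"dr":[0,0,0.05],"jaw":0.6},{"translation":[0.43,-0.18,0],"dr":[0,0,0.1],"jaw":0.6},{"translation":[0.62,-0.26,0],"dr":[0,0,0.2],"jaw":0.6},{"translation":[0.8,-0.34,0],"dr":[0,0,0.3],"jaw":0.6},{"translation":[0.9,-0.38,0],"dr":[0,0,0.4],"jaw":0.6},{"translation":[0.97,-0.41,0],"dr":[0,0,0.4],"jaw":0.6},{"translation":[1,-0.42,0],"dr":[0,0,0.4],"jaw":0.6}]'
python3 - <<'E'
from h import *
p=snap('wrist','w1.png');o=env.get_obs();print(o['ee_pos'],o['clock'],np.degrees(o['joint_pos']).round(0))
n=proj(p,[[.6008,-.1859,.06]])[0];print(n)
x,y=int(n[0]),int(n[1]);x=min(max(x,130),510);y=min(max(y,100),380);print(x,y)
cv2.imwrite('pics/w1c.png',cv2.resize(p['img'][y-100:y+100,x-130:x+130,::-1],(780,600),interpolation=cv2.INTER_CUBIC))
E
```

```text
clock: 1.97
ee_pos: [0.3021, -0.3783, 0.202]
tcp_rot: [0.992, 0.123, 0.0, 0.0]
ft_force: [0.3, -0.3, -0.1]
grip_width: 0.601
clock: 2.63
ee_pos: [0.4755, -0.249, 0.2015]
tcp_rot: [0.996, -0.087, -0.0, -0.0]
ft_force: [-0.5, -0.7, 0.8]
grip_width: 0.596
[ 0.47542523 -0.24916513  0.20145108] 2.6833 [-32.   5.  78.   0.  97.  68.]
[195.25176704  52.84318025]
195 100
```

View pics/w1c.png

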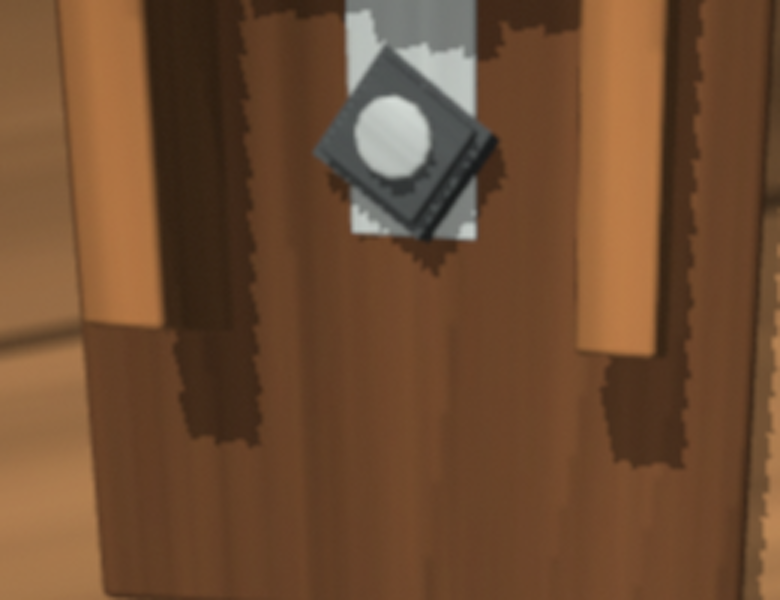

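The crop shows the bolt end at full-image (196,46), the nut as a diamond whose flats run about 35–40° from the cradle axis, and the inner front cheek corners at (165,327) and (580,350).

```bash
python3 - <<'E'
from h import *
p=snap('wrist')
f=lambda x,y,z: ray(p,(65+(x+.5)/3-.5,(y+.5)/3-.5),z)
print('nut',f(393,138,.064))
L,Rr=f(165,327,.085),f(580,350,.085);d=L-Rr
print(L,Rr,np.linalg.norm(d),np.degrees(np.arctan2(d[1],d[0]))-90)
A,B=f(108,595,.045),f(740,600,.045);d=A-B;print('front',np.linalg.norm(d),np.degrees(np.arctan2(d[1],d[0]))-90)
A,B=f(165,327,.085),f(150,20,.085);d=B-A;print('cheekL',np.degrees(np.arctan2(d[1],d[0])))
A,B=f(580,350,.085),f(585,20,.085);d=B-A;print('cheekR',np.degrees(np.arctan2(d[1],d[0])))
C=[f(*c,.058) for c in [(385,47),(318,152),(415,222),(480,133)]]
C2=[f(*c,.056) for c in [(387,45),(315,153),(425,238),(496,138)]]
for i in range(4):
    d=C[(i+1)%4]-C[i];print(np.linalg.norm(d),np.degrees(np.arctan2(d[1],d[0]))%90)
print(np.mean(C,0))
# spanner cross check location
q=snap('top');print(proj(q,[[.6008,-.1859,.06]]))
E
```

```text
nut [ 0.60430396 -0.18841628  0.064     ]
[ 0.57148452 -0.13480963  0.085     ] [ 0.55119642 -0.2232626   0.085     ] 0.09074984810500601 -12.91826057859248
front 0.16642094874671998 -10.325994830212295
cheekL -14.008485211638854
cheekR -12.874587564354568
0.027951364956977084 42.157261961260076
0.0261967870051046 44.70819890234995
0.02525125871703592 39.78955260743877
0.027258451844217872 38.88546783981531
[ 0.60499877 -0.18843131  0.058     ]
[[385.66904586 251.06439311]]
```

```bash

python3 -m jog '[{"translation":[0,-0.1,0],"dr":[0,0,0],"jaw":0.6},{"translation":[0,-0.25,0],"dr":[0,0,0],"jaw":0.6},{"translation":[0,-0.43,0],"dr":[0,0,0],"jaw":0.6},{"translation":[0,-0.62,0],"dr":[0,0,0],"jaw":0.6},{"translation":[0,-0.8,0],"dr":[0,0,0],"jaw":0.6},{"translation":[0,-1,0],"dr":[0,0,0],"jaw":0.6},{"translation":[0,-1,0],"dr":[0,0,0],"jaw":0.6},{"translation":[0,-1,0],"dr":[0,0,0],"jaw":0.6}]'
python3 -m jog '[{"translation":[0,-0.15,0],"dr":[0,0,0],"jaw":0.6},{"translation":[0,-0.35,0],"dr":[0,0,0],"jaw":0.6},{"translation":[0,-0.55,0],"dr":[0,0,0],"jaw":0.6},{"translation":[0,-0.75,0],"dr":[0,0,0],"jaw":0.6},{"translation":[0,-0.9,0],"dr":[0,0,0],"jaw":0.6},{"translation":[0,-1,0],"dr":[0,0,0],"jaw":0.6},{"translation":[0,-1,0],"dr":[0,0,0],"jaw":0.6},{"translation":[0,-1,0],"dr":[0,0,0],"jaw":0.6}]'
python3 - <<'E'
from h import *
p=snap('wrist','w2.png');o=env.get_obs();print(o['ee_pos'],o['tcp_rot'],o['clock'])
E
```

```text
clock: 3.45
ee_pos: [0.509, -0.0526, 0.202]
tcp_rot: [0.996, -0.086, 0.0, 0.0]
ft_force: [-0.1, -1.7, 0.1]
grip_width: 0.599
clock: 4.12
ee_pos: [0.5444, 0.1425, 0.2015]
tcp_rot: [0.996, -0.088, -0.0, 0.0]
ft_force: [-0.1, -0.4, 0.2]
grip_width: 0.597
[0.5443127  0.14190709 0.20168844] [ 9.96090241e-01 -8.83404477e-02 -5.69650159e-05  4.40628294e-04] 4.1667
```

View pics/w2.png

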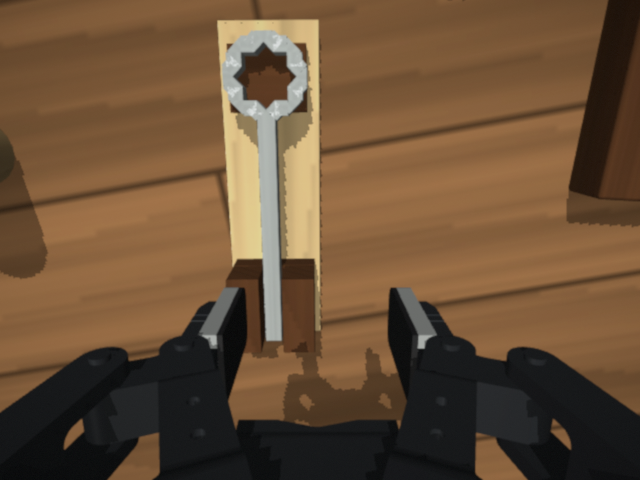

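Wrist view: ring centre at (265,75), handle running to its end at (273,340); the slot block starts at row 260.

```bash
python3 - <<'E'
from h import *
p=snap('wrist')
r=ray(p,(264.5,75),.057);e=ray(p,(273,340),.057);d=r-e;print(r,e,np.linalg.norm(d),np.degrees(np.arctan2(d[1],d[0])))
h=ray(p,(266.5,125),.057);d=h-e;print('yaw',np.degrees(np.arctan2(d[1],d[0])))
u=(r-e)/np.linalg.norm(r-e);m=r-.1*u;print('mid',m, e+u*.115)
o=env.get_obs();M=R.from_quat(o['tcp_rot']);T=m-o['ee_pos'];T[2]=.034-o['ee_pos'][2];print(M.inv().apply(T)/.2)
E
```

```text
[0.64779489 0.16059107 0.057     ] [0.44271452 0.196788   0.057     ] 0.2082502699804415 -10.009680667516768
yaw -10.104598791684023
mid [0.54931705 0.17797253 0.057     ] [0.55596404 0.17679933 0.057     ]
[-0.00745847 -0.18327742  0.83878093]
```

```bash

python3 -m jog '[{"translation":[0,-0.09,0.05],"dr":[0,0,0],"jaw":0.6},{"translation":[0,-0.183,0.15],"dr":[0,0,0],"jaw":0.6},{"translation":[0,-0.183,0.3],"dr":[0,0,0],"jaw":0.6},{"translation":[0,-0.183,0.45],"dr":[0,0,0],"jaw":0.6},{"translation":[0,-0.183,0.6],"dr":[0,0,0],"jaw":0.6},{"translation":[0,-0.183,0.72],"dr":[0,0,0],"jaw":0.6},{"translation":[0,-0.183,0.8],"dr":[0,0,0],"jaw":0.6},{"translation":[0,-0.183,0.838],"dr":[0,0,0],"jaw":0.6}]'
python3 -m jog '[{"translation":[0,0,0],"dr":[0,0,0],"jaw":0.4},{"translation":[0,0,0],"dr":[0,0,0],"jaw":0},{"translation":[0,0,0],"dr":[0,0,0],"jaw":0},{"translation":[0,0,0],"dr":[0,0,0],"jaw":0},{"translation":[0,0,0],"dr":[0,0,0],"jaw":0},{"translation":[0,0,0],"dr":[0,0,0],"jaw":0},{"translation":[0,0,0],"dr":[0,0,0],"jaw":0},{"translation":[0,0,0],"dr":[0,0,0],"jaw":0}]' 100
python3 -m jog '[{"translation":[0,0,-0.03],"dr":[0,0,0],"jaw":0},{"translation":[0,0,-0.08],"dr":[0,0,0],"jaw":0},{"translation":[0,0,-0.15],"dr":[0,0,0],"jaw":0},{"translation":[0,0,-0.25],"dr":[0,0,0],"jaw":0},{"translation":[0,0,-0.38],"dr":[0,0,0],"jaw":0},{"translation":[0,0,-0.5],"dr":[0,0,0],"jaw":0},{"translation":[0,0,-0.6],"dr":[0,0,0],"jaw":0},{"translation":[0,0,-0.6],"dr":[0,0,0],"jaw":0}]'
python3 - <<'E'
from h import *
p=snap('wrist','w3.png')
E
```

```text
clock: 4.88
ee_pos: [0.5492, 0.1776, 0.0313]
tcp_rot: [0.996, -0.089, -0.002, 0.001]
ft_force: [0.6, 0.2, -0.3]
grip_width: 0.602
clock: 5.55
ee_pos: [0.5505, 0.1801, 0.0344]
tcp_rot: [0.996, -0.087, 0.0, 0.0]
ft_force: [-0.9, -0.4, -0.3]
grip_width: 0.001
clock: 6.22
ee_pos: [0.5527, 0.1807, 0.1609]
tcp_rot: [0.996, -0.087, 0.005, -0.002]
ft_force: [0.8, 0.8, 1.7]
grip_width: 0.002
```

View pics/w3.png

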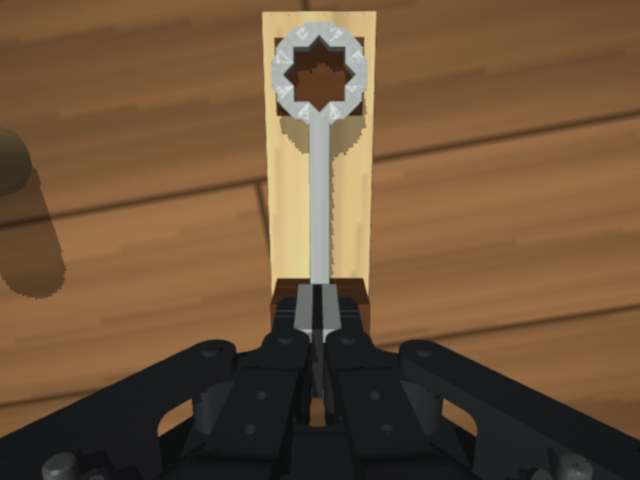

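```bash
python3 - <<'E'
from h import *
w=snap('wrist')
for z in (.039,.048,.057):
    r=ray(w,(319.5,73),z);h=ray(w,(319.5,270),z);d=r-h
    a=ray(w,(270.5,73),z);b=ray(w,(367.5,73),z)
    print(z,r,np.degrees(np.arctan2(d[1],d[0])),'dia',np.linalg.norm(a-b))
r=ray(w,(319.5,73),.048)
p=snap('scene');q=snap('top')
print('top pix',proj(q,r))
im=p['img'][:,:,::-1].copy()
c=proj(p,r)[0];x,y=int(c[0]),int(c[1]);print(c)
t=np.linspace(0,6.3,60)
big=cv2.resize(im[y-70:y+50,x-80:x+80],(800,600),interpolation=cv2.INTER_CUBIC)
for z,col in((.048,(0,255,0)),(.03,(0,0,255))):
  P=proj(p,np.c_[r[0]+.0275*np.cos(t),r[1]+.0275*np.sin(t),0*t+z])
  P=(P-[x-80,y-70]+.5)*5-.5
  cv2.polylines(big,[P.astype(int)],False,col,1)
cv2.imwrite('pics/s5.png',big)
print(env.get_obs()['ee_pos'],env.grip_depth)
E
```

```text
0.039 [0.64816586 0.16171959 0.039     ] -9.886362717396747 dia 0.06304816680605028
0.048 [0.6472086  0.16192452 0.048     ] -9.886362717396743 dia 0.061096882310568805
0.057 [0.64625134 0.16212945 0.057     ] -9.886362717396752 dia 0.05914559781508731
top pix [[251.27633652 229.34933833]]
[387.22573083 268.22830002]
[0.5498941  0.17990183 0.15316528] 0.0187
```

View pics/s5.png

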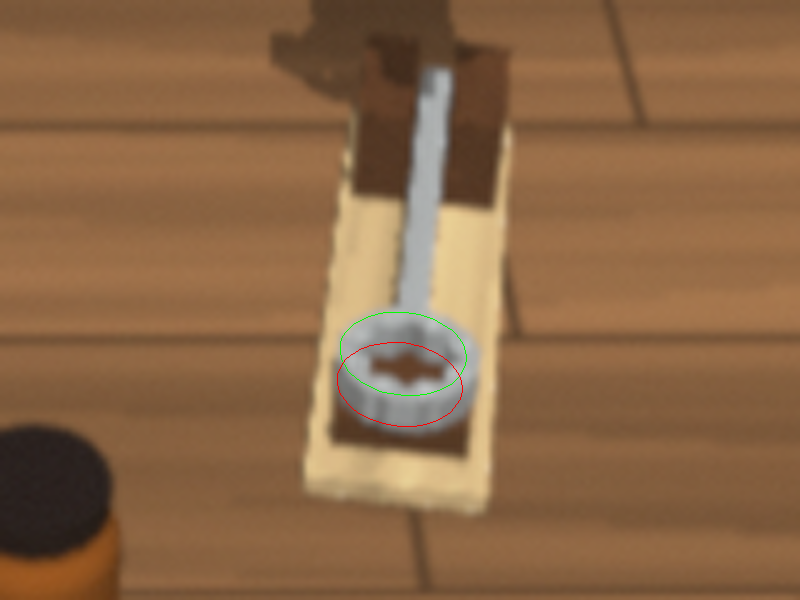

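The scene view confirms that the spanner is still undisturbed in its rest. I had misread its height: the top is at 48 mm and the centre at 39 mm. I'll go back down, lower this time.

```bash

python3 -m jog '[{"translation":[0,0,0.1],"dr":[0,0,0],"jaw":0.6},{"translation":[0,0,0.1],"dr":[0,0,0],"jaw":0.6},{"translation":[0,0,0.25],"dr":[0,0,0],"jaw":0.6},{"translation":[0,0,0.4],"dr":[0,0,0],"jaw":0.6},{"translation":[0,0,0.5],"dr":[0,0,0],"jaw":0.5},{"translation":[0,0,0.6],"dr":[0,0,0],"jaw":0.4},{"translation":[0,0,0.64],"dr":[0,0,0],"jaw":0.4},{"translation":[0,0,0.64],"dr":[0,0,0],"jaw":0.4}]' 120
python3 -m jog '[{"translation":[0,0,0],"dr":[0,0,0],"jaw":0.4},{"translation":[0,0,0],"dr":[0,0,0],"jaw":0},{"translation":[0,0,0],"dr":[0,0,0],"jaw":0},{"translation":[0,0,0],"dr":[0,0,0],"jaw":0},{"translation":[0,0,0],"dr":[0,0,0],"jaw":0},{"translation":[0,0,0],"dr":[0,0,0],"jaw":0},{"translation":[0,0,0],"dr":[0,0,0],"jaw":0},{"translation":[0,0,0],"dr":[0,0,0],"jaw":0}]' 120
```

```text
clock: 7.08
ee_pos: [0.5485, 0.1795, 0.0234]
tcp_rot: [0.996, -0.087, -0.003, 0.001]
ft_force: [0.6, -0.7, -0.3]
grip_width: 0.398
clock: 7.75
ee_pos: [0.5504, 0.18, 0.0262]
tcp_rot: [0.996, -0.087, 0.0, 0.0]
ft_force: [0.5, -0.2, -0.8]
grip_width: -0.003
```

```bash
python3 - <<'E'
from h import *
p=snap('wrist','w6.png');q=snap('top')
x,y=[int(v) for v in proj(q,[.55,.18,.05])[0]]
a=p['img'][:,:,::-1][0:480,120:520]
b=cv2.resize(q['img'][y-45:y+55,x-33:x+33,::-1],(317,480),interpolation=cv2.INTER_CUBIC)
cv2.imwrite('pics/m6.png',np.hstack([a,b]))
E
```

```text
(no output)
```

View pics/m6.png

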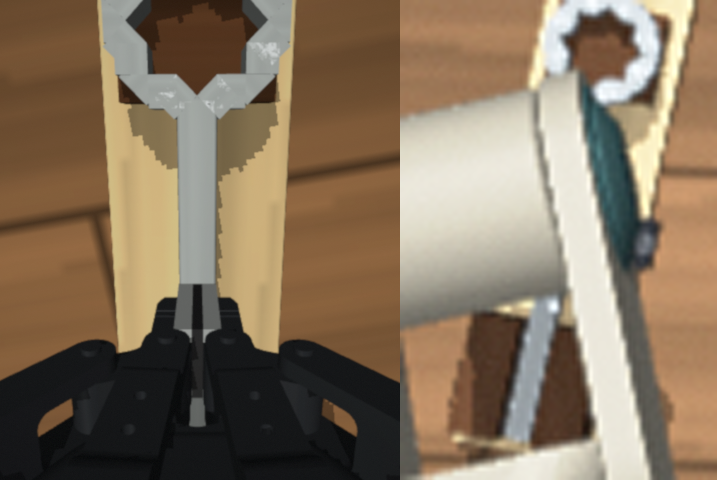

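```bash
python3 - <<'E'
from h import *
p=snap('wrist');o=env.get_obs();M=R.from_quat(o['tcp_rot']).as_matrix();e=o['ee_pos'];print(e,o['grip_width'],o['ft_force'])
for d in (-.06,-.04,-.02,0,.02): print(d,proj(p,e+M[:,2]*d)[0], proj(p,e+M[:,2]*d+M[:,0]*.011)[0])
u=M[:,0]
for s in (0.01,.03,.05):
  for z in(.03,.048):print(s,z,proj(p,np.r_[(e+u*s)[:2],z]+M[:,1]*.007)[0],proj(p,np.r_[(e+u*s)[:2],z]-M[:,1]*.007)[0])
E
```

```text
[0.55042141 0.18000014 0.02617511] 0.0016627223054432128 [ 0.0631118   0.24909411 -0.13738422]
-0.06 [316.18257631 355.28204935] [316.19824054 321.6826586 ]
-0.04 [316.23203565 323.93792119] [316.2465746  294.27827107]
-0.02 [316.26983886 299.9806939 ] [316.28331306 273.44834444]
0 [316.2996721  281.07431973] [316.31218176 257.08040277]
0.02 [316.32381545 265.77382735] [316.33546475 243.87944284]
0.01 0.03 [332.93523594 262.19753848] [299.67698271 262.17933409]
0.01 0.048 [334.72510923 277.62280679] [297.84260809 277.60421524]
0.03 0.03 [333.46887786 215.78679821] [299.19148034 215.76357112]
0.03 0.048 [335.37990848 226.50831416] [297.23984304 226.48361718]
0.05 0.03 [334.0362572  166.44191946] [298.67528091 166.41306091]
0.05 0.048 [336.08093424 171.78531848] [296.59452019 171.75368509]
```

```bash

python3 -m jog '[{"translation":[0,0,0],"dr":[0,0,0],"jaw":0.4},{"translation":[0,0,0],"dr":[0,0,0],"jaw":0.4},{"translation":[0,0,0],"dr":[0,0,0],"jaw":0.4},{"translation":[0,0,0.03],"dr":[0,0,0],"jaw":0.4},{"translation":[0,0,0.06],"dr":[0,0,0],"jaw":0.4},{"translation":[0,0,0.09],"dr":[0,0,0],"jaw":0.4},{"translation":[0,0,0.11],"dr":[0,0,0],"jaw":0.4},{"translation":[0,0,0.11],"dr":[0,0,0],"jaw":0.4}]' 120
python3 -m jog '[{"translation":[0,0,0],"dr":[0,0,0],"jaw":0.4},{"translation":[0,0,0],"dr":[0,0,0],"jaw":0},{"translation":[0,0,0],"dr":[0,0,0],"jaw":0},{"translation":[0,0,0],"dr":[0,0,0],"jaw":0},{"translation":[0,0,0],"dr":[0,0,0],"jaw":0},{"translation":[0,0,0],"dr":[0,0,0],"jaw":0},{"translation":[0,0,0],"dr":[0,0,0],"jaw":0},{"translation":[0,0,0],"dr":[0,0,0],"jaw":0}]' 120
```

```text
clock: 8.57
ee_pos: [0.5495, 0.1797, 0.0024]
tcp_rot: [0.996, -0.087, -0.001, 0.001]
ft_force: [-0.7, -0.2, -0.6]
grip_width: 0.401
clock: 9.23
ee_pos: [0.5508, 0.1801, 0.0049]
tcp_rot: [0.996, -0.087, 0.001, -0.0]
ft_force: [-1.3, -1.7, 5.2]
grip_width: 0.122
```

```bash

python3 -m jog '[{"translation":[0,0,-0.02],"dr":[0,0,0],"jaw":0},{"translation":[0,0,-0.05],"dr":[0,0,0],"jaw":0},{"translation":[0,0,-0.1],"dr":[0,0,0],"jaw":0},{"translation":[0,0,-0.17],"dr":[0,0,0],"jaw":0},{"translation":[0,0,-0.26],"dr":[0,0,0],"jaw":0},{"translation":[0,0,-0.36],"dr":[0,0,0],"jaw":0},{"translation":[0,0,-0.45],"dr":[0,0,0],"jaw":0},{"translation":[0,0,-0.5],"dr":[0,0,0],"jaw":0}]' 120
python3 -m jog '[{"translation":[0,0.05,-0.05],"dr":[0,0,0],"jaw":0},{"translation":[0,0.12,-0.1],"dr":[0,0,0],"jaw":0},{"translation":[0,0.22,-0.1],"dr":[0,0,0],"jaw":0},{"translation":[0,0.35,-0.1],"dr":[0,0,0],"jaw":0},{"translation":[0,0.5,-0.1],"dr":[0,0,0],"jaw":0},{"translation":[0,0.65,-0.1],"dr":[0,0,0],"jaw":0},{"translation":[0,0.8,-0.1],"dr":[0,0,0],"jaw":0},{"translation":[0,0.95,-0.1],"dr":[0,0,0],"jaw":0}]' 120
python3 -m jog '[{"translation":[0,0.15,0],"dr":[0,0,0],"jaw":0},{"translation":[0.02,0.3,0],"dr":[0,0,0],"jaw":0},{"translation":[0.04,0.45,0],"dr":[0,0,-0.02],"jaw":0},{"translation":[0.06,0.6,0],"dr":[0,0,-0.05],"jaw":0},{"translation":[0.08,0.72,0],"dr":[0,0,-0.08],"jaw":0},{"translation":[0.095,0.81,0],"dr":[0,0,-0.107],"jaw":0},{"translation":[0.095,0.86,0],"dr":[0,0,-0.107],"jaw":0},{"translation":[0.095,0.868,0],"dr":[0,0,-0.107],"jaw":0}]' 120
python3 - <<'E'
from h import *
p=snap('wrist','w7.png');o=env.get_obs();print(o['ee_pos'],o['tcp_rot'],o['grip_width'])
E
```

```text
clock: 9.9
ee_pos: [0.5512, 0.1803, 0.1072]
tcp_rot: [0.996, -0.087, 0.002, -0.001]
ft_force: [0.4, 0.3, -2.7]
grip_width: 0.122
clock: 10.57
ee_pos: [0.5159, -0.0095, 0.1237]
tcp_rot: [0.996, -0.088, -0.001, 0.0]
ft_force: [0.9, 0.3, -4.1]
grip_width: 0.122
clock: 11.23
ee_pos: [0.5045, -0.1834, 0.1237]
tcp_rot: [0.999, -0.033, -0.001, 0.0]
ft_force: [-0.3, 0.3, -3.7]
grip_width: 0.122
[ 0.50481201 -0.18230714  0.12379536] [ 9.99456341e-01 -3.29645387e-02 -5.80482357e-04 -1.59437334e-04] 0.12154601155298556
```

View pics/w7.png

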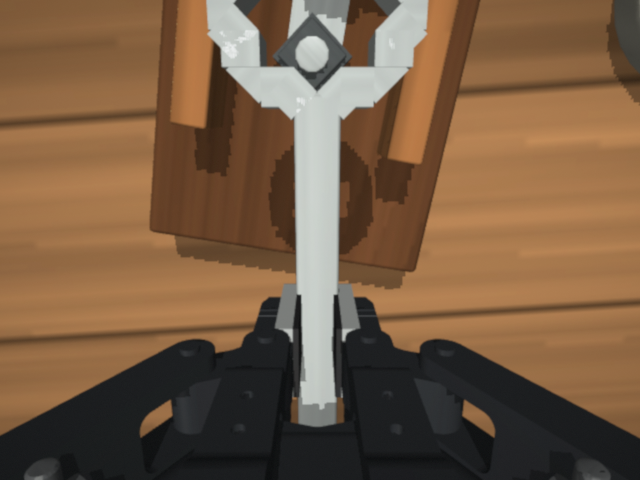

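Wrist view: the spanner is held level, with its handle centred at column 318, the opening's near vertex at (318,92) and its end at (320,402). The nut's bolt shows through the ring at (313,55).

```bash
python3 - <<'E'
from h import *
p=snap('wrist');o=env.get_obs();M=R.from_quat(o['tcp_rot']).as_matrix();e=o['ee_pos'];u=M[:,0]*[1,1,0];u/=np.linalg.norm(u)
print('yaw',np.degrees(np.arctan2(u[1],u[0])),e)
n=ray(p,(313,55),.064);print('nut',n)
C=[ray(p,c,.059) for c in [(313,13),(275,55),(314,90),(350,52)]]
for i in range(4):
    d=C[(i+1)%4]-C[i];print(np.linalg.norm(d).round(4),np.degrees(np.arctan2(d[1],d[0]))%90)
for z in (.14,.155,.167):
    v=ray(p,(318,92),z);en=ray(p,(320,402),z);d=v-en
    w=np.linalg.norm(ray(p,(297,120),z)-ray(p,(340,120),z))
    print(z,'vertex',v,'len',np.linalg.norm(d)+.0233,'w',w,'yaw',np.degrees(np.arctan2(d[1],d[0])),'ring',v+.0233*d/np.linalg.norm(d), 'tool',M.T@(v+.0233*u-e))
E
```

```text
yaw -3.70259986604463 [ 0.50519359 -0.18130634  0.12392238]
nut [ 0.60445301 -0.1872      0.064     ]
0.0281 41.240386496011325
0.0267 45.864731308564956
0.0265 41.22100465405946
0.0266 42.54089132888418
0.14 vertex [ 0.58178078 -0.18805886  0.14      ] len 0.14964388017426267 w 0.015318664442761476 yaw -3.297153637271581 ring [ 0.60504221 -0.18939894  0.14      ] tool [ 0.10015048  0.00178425 -0.01615875]
0.155 vertex [ 0.58086833 -0.1879529   0.155     ] len 0.13742358036348598 w 0.013837004453112325 yaw -3.2971536372715797 ring [ 0.60412976 -0.18929298  0.155     ] tool [ 0.09922109  0.00172966 -0.03115798]
0.167 vertex [ 0.58013838 -0.18786813  0.167     ] len 0.12764734051486462 w 0.012651676461393018 yaw -3.2971536372715815 ring [ 0.60339981 -0.18920821  0.167     ] tool [ 0.09847757  0.001686   -0.04315737]
```

```bash

python3 -m jog '[{"translation":[0.004,-0.007,0.03],"dr":[0,0,0],"jaw":0},{"translation":[0.004,-0.007,0.08],"dr":[0,0,0],"jaw":0},{"translation":[0.004,-0.007,0.15],"dr":[0,0,0],"jaw":0},{"translation":[0.004,-0.007,0.23],"dr":[0,0,0],"jaw":0},{"translation":[0.004,-0.007,0.3],"dr":[0,0,0],"jaw":0},{"translation":[0.004,-0.007,0.35],"dr":[0,0,0],"jaw":0},{"translation":[0.004,-0.007,0.375],"dr":[0,0,0],"jaw":0},{"translation":[0.004,-0.007,0.375],"dr":[0,0,0],"jaw":0}]' 120
python3 - <<'E'
from h import *
o=env.get_obs();M=R.from_quat(o['tcp_rot']).as_matrix();e=o['ee_pos'];print(e)
p=snap('scene');q=snap('wrist','w8.png')
r=e+M[:,0]*.0985+M[:,1]*.0017;c=proj(p,[r[0],r[1],.08])[0];x,y=int(c[0]),int(c[1])
im=p['img'][:,:,::-1]
b=cv2.resize(im[y-50:y+50,x-50:x+50],(480,480),interpolation=cv2.INTER_CUBIC)
t=np.linspace(0,6.3,60)
for z,col in((e[2]+.043,(0,255,0)),(e[2]+.025,(0,0,255))):
  P=(proj(p,np.c_[r[0]+.029*np.cos(t),r[1]+.029*np.sin(t),0*t+z])-[x-50,y-50]+.5)*4.8-.5
  cv2.polylines(b,[P.astype(int)],False,col,1)
for s in (-.02,-.1):
  for dz in (.025,.043):
    P=(proj(p,[*(r+M[:,0]*s)[:2],e[2]+dz])[0]-[x-50,y-50]+.5)*4.8-.5;cv2.circle(b,tuple(P.astype(int)),3,(255,0,0),-1)
w=cv2.resize(q['img'][0:250,220:420,::-1],(320,400))
w=np.vstack([w,np.zeros((80,320,3),np.uint8)])
cv2.imwrite('pics/m8.png',np.hstack([b,w]))
E
```

```text
clock: 12.0
ee_pos: [0.5059, -0.1791, 0.0475]
tcp_rot: [1.0, -0.031, -0.001, -0.001]
ft_force: [0.2, 0.2, -3.1]
grip_width: 0.127
[ 0.50590704 -0.17911558  0.04749221]
```

View pics/m8.png

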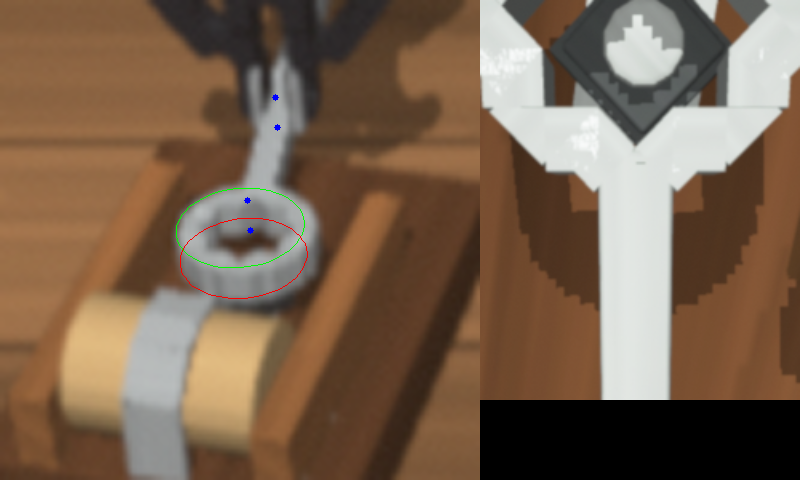

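Scene view: the ring is level and over the nut, at about the expected height. Wrist crop: the nut (centre column about 641) sits inside the opening (centre column about 640, handle 636), and the ring's near vertex is at crop (637,147).

```bash
python3 - <<'E'
from h import *
p=snap('wrist');o=env.get_obs();M=R.from_quat(o['tcp_rot']).as_matrix();e=o['ee_pos']
f=lambda x,y,z: ray(p,(220+(x+.5-480)/1.6-.5,(y+.5)/1.6-.5),z)
u=M[:,0]*[1,1,0]
n=f(643,40,.064)
l,r_,b=f(553,47,.056),f(730,45,.056),f(635,140,.056)
print('nut bolt',n,'diag mid',(l+r_)/2,np.linalg.norm(l-r_),'from vertex',b)
for zt in(.083,.0905):
  v=f(637,147,zt);print('ring',v+.0233*u, 'flats',np.linalg.norm(f(553,80,zt)-f(728,80,zt)), (f(553,80,zt)+f(728,80,zt))/2, 'w',np.linalg.norm(f(600,250,zt)-f(672,250,zt)))
d=f(636,180,.09)-f(636.5,380,.09);print('yaw',np.degrees(np.arctan2(d[1],d[0])))
d=b-l;d2=b-r_;print(np.degrees(np.arctan2(d[1],d[0]))%90,np.degrees(np.arctan2(d2[1],d2[0]))%90, e, np.degrees(np.arctan2(u[1],u[0])))
E
```

```text
nut bolt [ 0.60571693 -0.18795486  0.064     ] diag mid [ 0.6061133  -0.18773438  0.056     ] 0.03974780556413252 from vertex [ 0.58627586 -0.18504575  0.056     ]
ring [ 0.6062534  -0.18667762  0.083     ] flats 0.033271285664468776 [ 0.59501535 -0.18661981  0.083     ] w 0.014584158579090255
ring [ 0.60577886 -0.18662191  0.0905    ] flats 0.03146332210264542 [ 0.59388786 -0.18648776  0.0905    ] w 0.0137916545695741
yaw -3.376814281209654
39.44881341946237 39.86650357021861 [ 0.50727022 -0.18007819  0.05007678] -3.5995950390134244
```

```bash

python3 -m jog '[{"translation":[0,0.005,0.0],"dr":[0,0,0],"jaw":0},{"translation":[0,0.005,0.02],"dr":[0,0,0],"jaw":0},{"translation":[0,0.005,0.04],"dr":[0,0,0],"jaw":0},{"translation":[0,0.005,0.06],"dr":[0,0,0],"jaw":0},{"translation":[0,0.005,0.075],"dr":[0,0,0],"jaw":0},{"translation":[0,0.005,0.09],"dr":[0,0,0],"jaw":0},{"translation":[0,0.005,0.09],"dr":[0,0,0],"jaw":0},{"translation":[0,0.005,0.09],"dr":[0,0,0],"jaw":0}]' 120
python3 -m jog '[{"translation":[0,0,0.01],"dr":[0,0,0],"jaw":0},{"translation":[0,0,0.02],"dr":[0,0,0],"jaw":0},{"translation":[0,0,0.03],"dr":[0,0,0],"jaw":0},{"translation":[0,0,0.04],"dr":[0,0,0],"jaw":0},{"translation":[0,0,0.045],"dr":[0,0,0],"jaw":0},{"translation":[0,0,0.045],"dr":[0,0,0],"jaw":0},{"translation":[0,0,0.045],"dr":[0,0,0],"jaw":0},{"translation":[0,0,0.045],"dr":[0,0,0],"jaw":0}]' 120
```

```text
clock: 12.82
ee_pos: [0.5065, -0.181, 0.0309]
tcp_rot: [1.0, -0.032, -0.0, -0.0]
ft_force: [-0.8, 0.3, -2.8]
grip_width: 0.12
clock: 13.48
ee_pos: [0.5067, -0.181, 0.0223]
tcp_rot: [1.0, -0.032, 0.0, 0.0]
ft_force: [-0.3, -0.7, -3.9]
grip_width: 0.121
```

```bash

python3 -m jog '[{"translation":[0,0,0.003],"dr":[0,0,0],"jaw":0},{"translation":[0,0,0.006],"dr":[0,0,0],"jaw":0},{"translation":[0,0,0.009],"dr":[0,0,0],"jaw":0},{"translation":[0,0,0.01],"dr":[0,0,0],"jaw":0},{"translation":[0,0,0.01],"dr":[0,0,0],"jaw":0},{"translation":[0,0,0.01],"dr":[0,0,0],"jaw":0},{"translation":[0,0,0.01],"dr":[0,0,0],"jaw":0},{"translation":[0,0,0.01],"dr":[0,0,0],"jaw":0}]' 120
python3 -m jog '[{"translation":[0,0,0],"dr":[0,0,0],"jaw":0.2},{"translation":[0,0,0],"dr":[0,0,0],"jaw":0.3},{"translation":[0,0,0],"dr":[0,0,0],"jaw":0.4},{"translation":[0,0,-0.01],"dr":[0,0,0],"jaw":0.4},{"translation":[0,0,-0.05],"dr":[0,0,0],"jaw":0.4},{"translation":[0,0,-0.15],"dr":[0,0,0],"jaw":0.4},{"translation":[0,0,-0.27],"dr":[0,0,0],"jaw":0.4},{"translation":[0,0,-0.4],"dr":[0,0,0],"jaw":0.4}]' 120
python3 - <<'E'
from h import *
p=snap('wrist','w9.png');q=snap('scene');o=env.get_obs();print(o['ee_pos'],o['tcp_rot'])
c=proj(q,[.605,-.188,.06])[0];x,y=int(c[0]),int(c[1])
cv2.imwrite('pics/m9.png',np.hstack([p['img'][0:400,150:470,::-1],cv2.resize(q['img'][y-50:y+50,x-55:x+55,::-1],(440,400),interpolation=cv2.INTER_CUBIC)]))
E
```

```text
clock: 14.15
ee_pos: [0.5067, -0.181, 0.0203]
tcp_rot: [1.0, -0.031, 0.0, 0.0]
ft_force: [-0.6, -0.6, -4.2]
grip_width: 0.122
clock: 14.82
ee_pos: [0.5063, -0.1808, 0.1013]
tcp_rot: [1.0, -0.032, -0.0, -0.0]
ft_force: [0.8, -0.4, 0.1]
grip_width: 0.402
[ 0.50930184 -0.1821332   0.10630767] [ 0.99949234 -0.03147479  0.00456936  0.00187873]
```

View pics/m9.png

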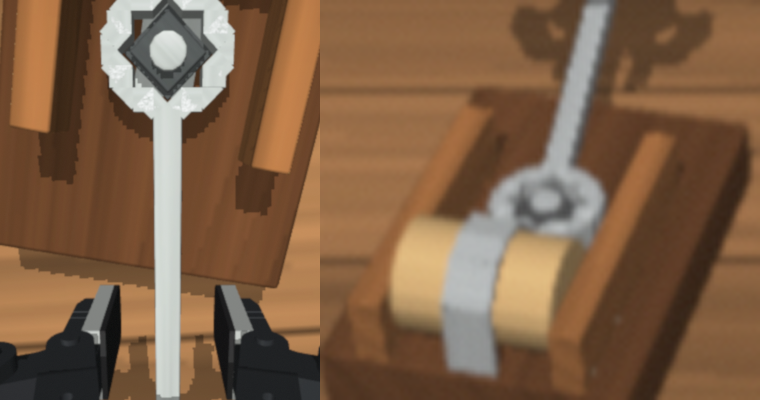

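The spanner is seated flat on the nut: ring around the nut at wrist pixel (318,50), handle straight back between the cheeks at column 318. Next I'll take it by the far end.

```bash

python3 -m jog '[{"translation":[-0.1,0,0],"dr":[0,0,0],"jaw":0.4},{"translation":[-0.25,0,0],"dr":[0,0,0],"jaw":0.4},{"translation":[-0.38,0,0.05],"dr":[0,0,0],"jaw":0.4},{"translation":[-0.428,0,0.15],"dr":[0,0,0],"jaw":0.4},{"translation":[-0.428,0,0.25],"dr":[0,0,0],"jaw":0.4},{"translation":[-0.428,0,0.35],"dr":[0,0,0],"jaw":0.4},{"translation":[-0.428,0,0.41],"dr":[0,0,0],"jaw":0.4},{"translation":[-0.428,0,0.425],"dr":[0,0,0],"jaw":0.4}]' 120
python3 -m jog '[{"translation":[0,0,0],"dr":[0,0,0],"jaw":0.3},{"translation":[0,0,0],"dr":[0,0,0],"jaw":0},{"translation":[0,0,0],"dr":[0,0,0],"jaw":0},{"translation":[0,0,0],"dr":[0,0,0],"jaw":0},{"translation":[0,0,0],"dr":[0,0,0],"jaw":0},{"translation":[0,0,0],"dr":[0,0,0],"jaw":0},{"translation":[0,0,0],"dr":[0,0,0],"jaw":0},{"translation":[0,0,0],"dr":[0,0,0],"jaw":0}]' 120
python3 - <<'E'
from h import *
o=env.get_obs();e=o['ee_pos'];M=R.from_quat(o['tcp_rot']).as_matrix();u=M[:,0]
n=np.array([.6058,-.1878]);print(e,o['grip_width'],o['ft_force'],o['torque'],np.degrees(np.arctan2(u[1],u[0])),(M.T@np.r_[n-e[:2],0]),np.degrees(o['joint_pos']).round())
E
```

```text
clock: 15.58
ee_pos: [0.4197, -0.1749, 0.0131]
tcp_rot: [1.0, -0.032, -0.002, -0.001]
ft_force: [-1.2, 0.3, -0.3]
grip_width: 0.4
clock: 16.25
ee_pos: [0.4217, -0.1759, 0.016]
tcp_rot: [1.0, -0.031, 0.001, 0.0]
ft_force: [-2.5, 0.2, 6.3]
grip_width: 0.13
[ 0.42171683 -0.17585955  0.01598639] 0.13012458765004717 [-2.51223864  0.2067618   6.31467933] [0.14416664 0.17971083 0.0920074 ] -3.6098601861508195 [0.18446954 0.00032628 0.00026337] [-27.   1. 105.  -0.  75.  66.]
```

```bash

python3 -m jog '[{"translation":[0.0003,-0.0242,0],"dr":[0,0,0.025],"jaw":0},{"translation":[0.0023,-0.0645,0],"dr":[0,0,0.0667],"jaw":0},{"translation":[0.0069,-0.1127,0],"dr":[0,0,0.1167],"jaw":0},{"translation":[0.0141,-0.1606,0],"dr":[0,0,0.1667],"jaw":0},{"translation":[0.0237,-0.2081,0],"dr":[0,0,0.2167],"jaw":0},{"translation":[0.0358,-0.255,0],"dr":[0,0,0.2667],"jaw":0},{"translation":[0.0478,-0.2935,0],"dr":[0,0,0.3083],"jaw":0},{"translation":[0.0558,-0.3164,0],"dr":[0,0,0.3333],"jaw":0}]' 120
python3 - <<'E'
from h import *
o=env.get_obs();e=o['ee_pos'];M=R.from_quat(o['tcp_rot']).as_matrix();u=M[:,0]
n=np.array([.6058,-.1878]);print(e,o['grip_width'],o['ft_force'],o['torque'],np.degrees(np.arctan2(u[1],u[0])),(M.T@np.r_[n-e[:2],0]))
E
```

```text
clock: 16.92
ee_pos: [0.4364, -0.1138, 0.016]
tcp_rot: [0.979, -0.206, 0.0, 0.001]
ft_force: [-7.0, -4.8, 7.5]
grip_width: 0.124
[ 0.4364138  -0.11376443  0.01597701] 0.12362070107968956 [-7.03284075 -4.84162765  7.53579692] [-0.87155216  0.83909225 -0.02089033] -23.72967629390231 [ 0.18485876 -0.00038903  0.00019141]
```

```bash

python3 -m jog '[{"translation":[0.0003,-0.0242,0],"dr":[0,0,0.025],"jaw":0},{"translation":[0.0023,-0.0645,0],"dr":[0,0,0.0667],"jaw":0},{"translation":[0.0069,-0.1127,0],"dr":[0,0,0.1167],"jaw":0},{"translation":[0.0141,-0.1606,0],"dr":[0,0,0.1667],"jaw":0},{"translation":[0.0237,-0.2081,0],"dr":[0,0,0.2167],"jaw":0},{"translation":[0.0358,-0.255,0],"dr":[0,0,0.2667],"jaw":0},{"translation":[0.0478,-0.2935,0],"dr":[0,0,0.3083],"jaw":0},{"translation":[0.0558,-0.3164,0],"dr":[0,0,0.3333],"jaw":0}]' 120
python3 - <<'E'
from h import *
o=env.get_obs();e=o['ee_pos'];M=R.from_quat(o['tcp_rot']).as_matrix();u=M[:,0]
n=np.array([.6058,-.1878]);print(e,o['grip_width'],o['ft_force'],o['torque'],np.degrees(np.arctan2(u[1],u[0])),(M.T@np.r_[n-e[:2],0]))
E
```

```text
clock: 17.58
ee_pos: [0.4721, -0.0604, 0.0161]
tcp_rot: [0.928, -0.373, 0.0, 0.001]
ft_force: [-8.4, -4.2, 10.2]
grip_width: 0.129
[ 0.47211314 -0.0604091   0.01611964] 0.12867936493032253 [-8.41015623 -4.18609742 10.19007157] [-0.96675181  1.14391039 -0.12549975] -43.7491708116984 [ 0.1846628  -0.0004216   0.00030261]
```

```bash

python3 -m jog '[{"translation":[0.0002,0.0161,0],"dr":[0,0,-0.0167],"jaw":0},{"translation":[0.0013,0.0484,0],"dr":[0,0,-0.05],"jaw":0},{"translation":[0.0035,0.0806,0],"dr":[0,0,-0.0833],"jaw":0},{"translation":[0.0051,0.0967,0],"dr":[0,0,-0.1],"jaw":0},{"translation":[0.0051,0.0967,0],"dr":[0,0,-0.1],"jaw":0},{"translation":[0.0051,0.0967,0],"dr":[0,0,-0.1],"jaw":0},{"translation":[0.0051,0.0967,-0.005],"dr":[0,0,-0.1],"jaw":0},{"translation":[0.0051,0.0967,-0.01],"dr":[0,0,-0.1],"jaw":0}]' 120
python3 -m jog '[{"translation":[0,0,-0.01],"dr":[0,0,0],"jaw":0},{"translation":[0,0,-0.02],"dr":[0,0,0],"jaw":0},{"translation":[0,0,-0.03],"dr":[0,0,0],"jaw":0},{"translation":[0,0,-0.04],"dr":[0,0,0],"jaw":0},{"translation":[0,0,-0.055],"dr":[0,0,0],"jaw":0},{"translation":[0,0,-0.07],"dr":[0,0,0],"jaw":0},{"translation":[0,0,-0.085],"dr":[0,0,0],"jaw":0},{"translation":[0,0,-0.1],"dr":[0,0,0],"jaw":0}]' 120
python3 -m jog '[{"translation":[0,0,-0.02],"dr":[0,0,0],"jaw":0},{"translation":[0,0,-0.04],"dr":[0,0,0],"jaw":0},{"translation":[0,0,-0.06],"dr":[0,0,0],"jaw":0},{"translation":[0,0,-0.08],"dr":[0,0,0],"jaw":0},{"translation":[0,0,-0.1],"dr":[0,0,0],"jaw":0},{"translation":[0,0,-0.12],"dr":[0,0,0],"jaw":0},{"translation":[0,0,-0.14],"dr":[0,0,0],"jaw":0},{"translation":[0,0,-0.15],"dr":[0,0,0],"jaw":0}]' 120
python3 - <<'E'
from h import *
p=snap('wrist','w10.png');q=snap('top');o=env.get_obs();e=o['ee_pos'];print(e,o['tcp_rot'],o['torque'])
c=proj(q,[.605,-.188,.06])[0];x,y=int(c[0]),int(c[1])
cv2.imwrite('pics/m10.png',np.hstack([p['img'][:,160:480,::-1],cv2.resize(q['img'][y-40:y+56,x-45:x+45,::-1],(450,480),interpolation=cv2.INTER_CUBIC)]))
E
```

```text
clock: 18.25
ee_pos: [0.4595, -0.0744, 0.0171]
tcp_rot: [0.947, -0.322, 0.0, 0.0]
ft_force: [2.3, -1.5, -1.9]
grip_width: 0.128
clock: 18.92
ee_pos: [0.4593, -0.0742, 0.0376]
tcp_rot: [0.947, -0.322, 0.0, -0.0]
ft_force: [0.2, -0.4, -3.7]
grip_width: 0.129
clock: 19.58
ee_pos: [0.4596, -0.0744, 0.0679]
tcp_rot: [0.947, -0.322, 0.0, -0.0]
ft_force: [0.1, -0.0, -4.0]
grip_width: 0.129
[ 0.45956191 -0.07441816  0.06769075] [ 9.46628663e-01 -3.22325858e-01  4.65117873e-04  8.94122766e-06] [0.22571582 0.32028203 0.04802565]
```

View pics/m10.png

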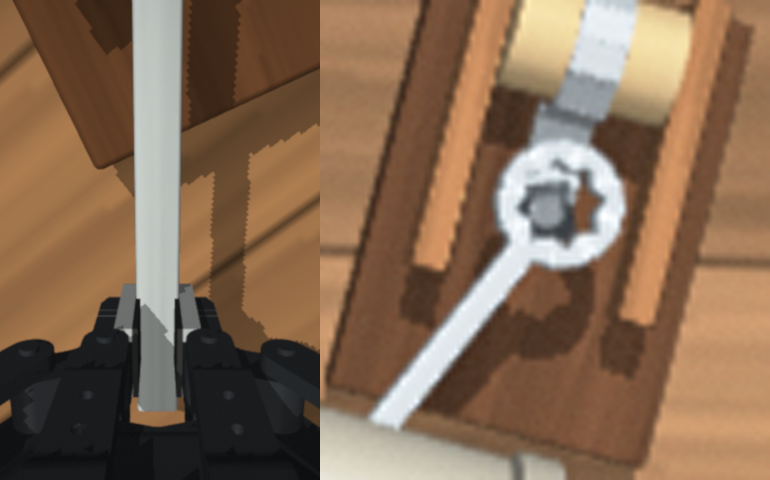

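The ring lifted off cleanly, level and clear of the nut; I'll set it back 45°.

```bash

python3 -m jog '[{"translation":[0.0006,0.0323,0],"dr":[0,0,-0.0333],"jaw":0},{"translation":[0.0035,0.0806,0],"dr":[0,0,-0.0833],"jaw":0},{"translation":[0.0102,0.1367,0],"dr":[0,0,-0.1417],"jaw":0},{"translation":[0.0202,0.1923,0],"dr":[0,0,-0.2],"jaw":0},{"translation":[0.0336,0.2472,0],"dr":[0,0,-0.2583],"jaw":0},{"translation":[0.0478,0.2935,0],"dr":[0,0,-0.3083],"jaw":0},{"translation":[0.0614,0.3315,0],"dr":[0,0,-0.35],"jaw":0},{"translation":[0.0704,0.354,0],"dr":[0,0,-0.375],"jaw":0}]' 120
python3 -m jog '[{"translation":[0.0006,0.0323,0],"dr":[0,0,-0.0333],"jaw":0},{"translation":[0.0035,0.0806,0],"dr":[0,0,-0.0833],"jaw":0},{"translation":[0.0102,0.1367,0],"dr":[0,0,-0.1417],"jaw":0},{"translation":[0.0202,0.1923,0],"dr":[0,0,-0.2],"jaw":0},{"translation":[0.0336,0.2472,0],"dr":[0,0,-0.2583],"jaw":0},{"translation":[0.0478,0.2935,0],"dr":[0,0,-0.3083],"jaw":0},{"translation":[0.0614,0.3315,0],"dr":[0,0,-0.35],"jaw":0},{"translation":[0.0704,0.354,0],"dr":[0,0,-0.375],"jaw":0}]' 120
python3 -m jog '[{"translation":[0,0,0],"dr":[0,0,0],"jaw":0},{"translation":[0,0,0.01],"dr":[0,0,0],"jaw":0},{"translation":[0,0,0.03],"dr":[0,0,0],"jaw":0},{"translation":[0,0,0.05],"dr":[0,0,0],"jaw":0},{"translation":[0,0,0.075],"dr":[0,0,0],"jaw":0},{"translation":[0,0,0.09],"dr":[0,0,0],"jaw":0},{"translation":[0,0,0.1],"dr":[0,0,0],"jaw":0},{"translation":[0,0,0.1],"dr":[0,0,0],"jaw":0}]' 120
python3 - <<'E'
from h import *
o=env.get_obs();e=o['ee_pos'];M=R.from_quat(o['tcp_rot']).as_matrix();u=M[:,0]
n=np.array([.6058,-.1878]);print(e,o['grip_width'],o['ft_force'],o['torque'],np.degrees(np.arctan2(u[1],u[0])),(M.T@np.r_[n-e[:2],0]))
E
```

```text
clock: 20.35
ee_pos: [0.4267, -0.1398, 0.0669]
tcp_rot: [0.991, -0.131, -0.0, 0.0]
ft_force: [-0.1, 0.5, -3.9]
grip_width: 0.129
clock: 21.02
ee_pos: [0.4221, -0.212, 0.0669]
tcp_rot: [0.998, 0.065, -0.0, 0.0]
ft_force: [1.3, -0.2, -3.3]
grip_width: 0.129
clock: 21.68
ee_pos: [0.422, -0.2108, 0.0465]
tcp_rot: [0.998, 0.065, -0.0, -0.0]
ft_force: [-0.5, -0.2, -3.6]
grip_width: 0.133
[ 0.42202519 -0.21075239  0.04651185] 0.13250176155378887 [-0.48072588 -0.16418609 -3.62139502] [-0.06286167  0.42019813 -0.00263296] 7.396443508651768 [ 1.85200325e-01  8.96561396e-04 -1.73323188e-04]
```

```bash

python3 -m jog '[{"translation":[0,0,0.015],"dr":[0,0,0],"jaw":0},{"translation":[0,0,0.03],"dr":[0,0,0],"jaw":0},{"translation":[0,0,0.045],"dr":[0,0,0],"jaw":0},{"translation":[0,0,0.06],"dr":[0,0,0],"jaw":0},{"translation":[0,0,0.075],"dr":[0,0,0],"jaw":0},{"translation":[0,0,0.09],"dr":[0,0,0],"jaw":0},{"translation":[0,0,0.1],"dr":[0,0,0],"jaw":0},{"translation":[0,0,0.1],"dr":[0,0,0],"jaw":0}]' 120
python3 -m jog '[{"translation":[0,0,0.01],"dr":[0,0,0],"jaw":0},{"translation":[0,0,0.02],"dr":[0,0,0],"jaw":0},{"translation":[0,0,0.03],"dr":[0,0,0],"jaw":0},{"translation":[0,0,0.04],"dr":[0,0,0],"jaw":0},{"translation":[0,0,0.048],"dr":[0,0,0],"jaw":0},{"translation":[0,0,0.05],"dr":[0,0,0],"jaw":0},{"translation":[0,0,0.05],"dr":[0,0,0],"jaw":0},{"translation":[0,0,0.05],"dr":[0,0,0],"jaw":0}]' 120
```

```text
clock: 22.35
ee_pos: [0.4221, -0.2109, 0.0266]
tcp_rot: [0.998, 0.064, -0.0, -0.0]
ft_force: [-0.1, -0.3, -3.0]
grip_width: 0.126
clock: 23.02
ee_pos: [0.4225, -0.2111, 0.0174]
tcp_rot: [0.998, 0.064, 0.0, 0.0]
ft_force: [-0.4, 0.6, -2.3]
grip_width: 0.126
```

```bash

python3 -m jog '[{"translation":[0.0003,-0.0242,0.005],"dr":[0,0,0.025],"jaw":0},{"translation":[0.0023,-0.0645,0.005],"dr":[0,0,0.0667],"jaw":0},{"translation":[0.0069,-0.1127,0.005],"dr":[0,0,0.1167],"jaw":0},{"translation":[0.0141,-0.1606,0.005],"dr":[0,0,0.1667],"jaw":0},{"translation":[0.0237,-0.2081,0.005],"dr":[0,0,0.2167],"jaw":0},{"translation":[0.0358,-0.255,0.005],"dr":[0,0,0.2667],"jaw":0},{"translation":[0.0478,-0.2935,0.005],"dr":[0,0,0.3083],"jaw":0},{"translation":[0.0558,-0.3164,0.005],"dr":[0,0,0.3333],"jaw":0}]' 120
python3 -m jog '[{"translation":[0.0002,-0.0161,0],"dr":[0,0,0.0167],"jaw":0},{"translation":[0.0011,-0.0452,0],"dr":[0,0,0.0467],"jaw":0},{"translation":[0.0028,-0.0726,0],"dr":[0,0,0.075],"jaw":0},{"translation":[0.0051,-0.0967,0],"dr":[0,0,0.1],"jaw":0},{"translation":[0.0069,-0.1127,0],"dr":[0,0,0.1167],"jaw":0},{"translation":[0.009,-0.1287,0],"dr":[0,0,0.1333],"jaw":0},{"translation":[0.0114,-0.1447,0],"dr":[0,0,0.15],"jaw":0},{"translation":[0.0114,-0.1447,0],"dr":[0,0,0.15],"jaw":0}]' 120
python3 - <<'E'
from h import *
o=env.get_obs();e=o['ee_pos'];M=R.from_quat(o['tcp_rot']).as_matrix();u=M[:,0]
n=np.array([.6058,-.1878]);print(e,o['grip_width'],M.T@o['ft_force'],M.T@o['torque'],np.degrees(np.arctan2(u[1],u[0])),(M.T@np.r_[n-e[:2],0]))
E
```

```text
clock: 23.68
ee_pos: [0.4255, -0.1468, 0.0166]
tcp_rot: [0.994, -0.111, 0.0, 0.001]
ft_force: [-1.1, -3.1, -2.5]
grip_width: 0.132
clock: 24.35
ee_pos: [0.4342, -0.119, 0.0165]
tcp_rot: [0.982, -0.188, 0.0, 0.0]
ft_force: [-2.5, -2.6, 2.0]
grip_width: 0.132
[ 0.43416368 -0.11898774  0.01648337] 0.1315355117904068 [-1.34758532  3.28835722 -2.01395208] [-0.4420486  -0.23351042  0.23826609] -21.66404527386824 [1.84915643e-01 5.89774548e-04 1.11901440e-04]
```

```bash

python3 -m jog '[{"translation":[0.0001,-0.0161,0],"dr":[0,0,0.0167],"jaw":0},{"translation":[0.0006,-0.0323,0],"dr":[0,0,0.0333],"jaw":0},{"translation":[0.0013,-0.0484,0],"dr":[0,0,0.05],"jaw":0},{"translation":[0.0023,-0.0645,0],"dr":[0,0,0.0667],"jaw":0},{"translation":[0.0029,-0.0726,0],"dr":[0,0,0.075],"jaw":0},{"translation":[0.0035,-0.0806,0],"dr":[0,0,0.0833],"jaw":0},{"translation":[0.0035,-0.0806,0],"dr":[0,0,0.0833],"jaw":0},{"translation":[0.0035,-0.0806,0],"dr":[0,0,0.0833],"jaw":0}]' 120
python3 - <<'E'
from h import *
o=env.get_obs();e=o['ee_pos'];M=R.from_quat(o['tcp_rot']).as_matrix();u=M[:,0]
n=np.array([.6058,-.1878]);print(e,o['grip_width'],M.T@o['ft_force'],M.T@o['torque'],np.degrees(np.arctan2(u[1],u[0])),(M.T@np.r_[n-e[:2],0]))
E
```

```text
clock: 25.02
ee_pos: [0.4407, -0.1045, 0.0165]
tcp_rot: [0.973, -0.23, 0.0, 0.0]
ft_force: [-2.6, -2.8, 3.0]
grip_width: 0.127
[ 0.44072822 -0.10446067  0.01647674] 0.1265463736045433 [-1.05096392  3.64843279 -2.96815909] [-0.60448564 -0.04527863  0.28292237] -26.599164549343428 [1.84915508e-01 6.08548428e-04 1.40033111e-04]
```

```bash

python3 -m jog '[{"translation":[0.0000,-0.0081,0],"dr":[0,0,0.0083],"jaw":0},{"translation":[0.0001,-0.0161,0],"dr":[0,0,0.0167],"jaw":0},{"translation":[0.0003,-0.0242,0],"dr":[0,0,0.025],"jaw":0},{"translation":[0.0006,-0.0323,0],"dr":[0,0,0.0333],"jaw":0},{"translation":[0.0006,-0.0323,0],"dr":[0,0,0.0333],"jaw":0},{"translation":[0.0006,-0.0323,0],"dr":[0,0,0.0333],"jaw":0},{"translation":[0.0006,-0.0323,0],"dr":[0,0,0.0333],"jaw":0},{"translation":[0.0006,-0.0323,0],"dr":[0,0,0.0333],"jaw":0}]' 120
python3 - <<'E'
from h import *
o=env.get_obs();e=o['ee_pos'];M=R.from_quat(o['tcp_rot']).as_matrix();u=M[:,0]
n=np.array([.6058,-.1878]);print(M.T@o['ft_force'],M.T@o['torque'],np.degrees(np.arctan2(u[1],u[0])),(M.T@np.r_[n-e[:2],0]))
E
python3 -m jog '[{"translation":[0.0000,-0.0081,0],"dr":[0,0,0.0083],"jaw":0},{"translation":[0.0001,-0.0161,0],"dr":[0,0,0.0167],"jaw":0},{"translation":[0.0001,-0.0161,0],"dr":[0,0,0.0167],"jaw":0},{"translation":[0.0001,-0.0161,0],"dr":[0,0,0.0167],"jaw":0},{"translation":[0.0001,-0.0161,0],"dr":[0,0,0.0167],"jaw":0},{"translation":[0.0001,-0.0161,0],"dr":[0,0,0.0167],"jaw":0},{"translation":[0.0001,-0.0161,0],"dr":[0,0,0.0167],"jaw":0},{"translation":[0.0001,-0.0161,0],"dr":[0,0,0.0167],"jaw":0}]' 120
python3 - <<'E'
from h import *
o=env.get_obs();e=o['ee_pos'];M=R.from_quat(o['tcp_rot']).as_matrix();u=M[:,0]
n=np.array([.6058,-.1878]);print(M.T@o['ft_force'],M.T@o['torque'],np.degrees(np.arctan2(u[1],u[0])),(M.T@np.r_[n-e[:2],0]))
E
```

```text
clock: 25.68
ee_pos: [0.4437, -0.0989, 0.0165]
tcp_rot: [0.969, -0.247, 0.0, 0.0]
ft_force: [-2.0, -3.7, 3.6]
grip_width: 0.13
[ 0.04847557  4.19641246 -3.63702989] [-0.8216338  -0.00280137  0.19606225] -28.605786767418433 [1.84889205e-01 4.70068430e-04 1.56959721e-04]
clock: 26.35
ee_pos: [0.4453, -0.0961, 0.0165]
tcp_rot: [0.967, -0.256, 0.0, 0.0]
ft_force: [-1.7, -5.0, 4.4]
grip_width: 0.126
[ 1.00206687  5.22466414 -4.44776968] [-0.8786209   0.13981816  0.27154619] -29.61292167224375 [1.84897330e-01 4.34843556e-04 1.65960423e-04]
```

```bash

python3 -m jog '[{"translation":[0.0000,-0.0081,0],"dr":[0,0,0.0083],"jaw":0},{"translation":[0.0001,-0.0161,0],"dr":[0,0,0.0167],"jaw":0},{"translation":[0.0003,-0.0242,0],"dr":[0,0,0.025],"jaw":0},{"translation":[0.0003,-0.0242,0],"dr":[0,0,0.025],"jaw":0},{"translation":[0.0003,-0.0242,0],"dr":[0,0,0.025],"jaw":0},{"translation":[0.0003,-0.0242,0],"dr":[0,0,0.025],"jaw":0},{"translation":[0.0003,-0.0242,0],"dr":[0,0,0.025],"jaw":0},{"translation":[0.0003,-0.0242,0],"dr":[0,0,0.025],"jaw":0}]' 120
cat > st.py <<'E'
from h import *
o=env.get_obs();e=o['ee_pos'];M=R.from_quat(o['tcp_rot']).as_matrix();u=M[:,0]
n=np.array([.6058,-.1878]);print((M.T@o['ft_force']).round(2),(M.T@o['torque']).round(2),np.degrees(np.arctan2(u[1],u[0])),(M.T@np.r_[n-e[:2],0]).round(5))
E
python3 st.py
python3 -m jog '[{"translation":[0.0000,-0.0081,0],"dr":[0,0,0.0083],"jaw":0},{"translation":[0.0001,-0.0161,0],"dr":[0,0,0.0167],"jaw":0},{"translation":[0.0003,-0.0242,0],"dr":[0,0,0.025],"jaw":0},{"translation":[0.0003,-0.0242,0],"dr":[0,0,0.025],"jaw":0},{"translation":[0.0003,-0.0242,0],"dr":[0,0,0.025],"jaw":0},{"translation":[0.0003,-0.0242,0],"dr":[0,0,0.025],"jaw":0},{"translation":[0.0003,-0.0242,0],"dr":[0,0,0.025],"jaw":0},{"translation":[0.0003,-0.0242,0],"dr":[0,0,0.025],"jaw":0}]' 120
python3 st.py
```

```text
clock: 27.02
ee_pos: [0.4476, -0.0921, 0.0164]
tcp_rot: [0.963, -0.268, 0.0, 0.0]
ft_force: [-2.1, -6.2, 4.9]
grip_width: 0.13
[ 1.43  6.37 -4.89] [-1.02  0.17  0.22] -31.106598643406837 [1.849e-01 1.700e-04 1.500e-04]
clock: 27.68
ee_pos: [0.4498, -0.0886, 0.0164]
tcp_rot: [0.96, -0.281, 0.0, 0.001]
ft_force: [-4.5, -8.9, 4.8]
grip_width: 0.128
[ 1.02  9.92 -4.82] [-1.59  0.14  0.03] -32.59984157304388 [ 1.849e-01 -4.600e-04  1.400e-04]
```

```bash

python3 -m jog '[{"translation":[0.0000,-0.0081,0],"dr":[0,0,0.0083],"jaw":0},{"translation":[0.0001,-0.0161,0],"dr":[0,0,0.0167],"jaw":0},{"translation":[0.0003,-0.0242,0],"dr":[0,0,0.025],"jaw":0},{"translation":[0.0003,-0.0242,0],"dr":[0,0,0.025],"jaw":0},{"translation":[0.0003,-0.0242,0],"dr":[0,0,0.025],"jaw":0},{"translation":[0.0003,-0.0242,0],"dr":[0,0,0.025],"jaw":0},{"translation":[0.0003,-0.0242,0],"dr":[0,0,0.025],"jaw":0},{"translation":[0.0003,-0.0242,0],"dr":[0,0,0.025],"jaw":0}]' 120
python3 st.py
python3 -m jog '[{"translation":[0.0000,-0.0081,0],"dr":[0,0,0.0083],"jaw":0},{"translation":[0.0001,-0.0161,0],"dr":[0,0,0.0167],"jaw":0},{"translation":[0.0001,-0.0161,0],"dr":[0,0,0.0167],"jaw":0},{"translation":[0.0001,-0.0161,0],"dr":[0,0,0.0167],"jaw":0},{"translation":[0.0001,-0.0161,0],"dr":[0,0,0.0167],"jaw":0},{"translation":[0.0001,-0.0161,0],"dr":[0,0,0.0167],"jaw":0},{"translation":[0.0001,-0.0161,0],"dr":[0,0,0.0167],"jaw":0},{"translation":[0.0001,-0.0161,0],"dr":[0,0,0.0167],"jaw":0}]' 120
python3 st.py
```

```text
clock: 28.35
ee_pos: [0.4521, -0.085, 0.0164]
tcp_rot: [0.956, -0.293, -0.0, 0.002]
ft_force: [-6.4, -9.9, 6.0]
grip_width: 0.131
[ 0.22 11.77 -5.98] [-2.04  0.23 -0.12] -34.093901883757056 [ 1.8485e-01 -1.0300e-03  1.4000e-04]
clock: 29.02
ee_pos: [0.4537, -0.0827, 0.0164]
tcp_rot: [0.953, -0.301, -0.0, 0.002]
ft_force: [-7.1, -12.5, 5.5]
grip_width: 0.132
[ 1.4  14.36 -5.42] [-2.46  0.2  -0.14] -35.094414774059125 [ 1.8485e-01 -1.4600e-03  1.2000e-04]
```

```bash

python3 -m jog '[{"translation":[0.0006,0.0323,0],"dr":[0,0,-0.0333],"jaw":0},{"translation":[0.0023,0.0645,0],"dr":[0,0,-0.0667],"jaw":0},{"translation":[0.0051,0.0967,0],"dr":[0,0,-0.1],"jaw":0},{"translation":[0.009,0.1287,0],"dr":[0,0,-0.1333],"jaw":0},{"translation":[0.0115,0.1447,0],"dr":[0,0,-0.15],"jaw":0},{"translation":[0.0115,0.1447,0],"dr":[0,0,-0.15],"jaw":0},{"translation":[0.0115,0.1447,0],"dr":[0,0,-0.15],"jaw":0},{"translation":[0.0115,0.1447,0],"dr":[0,0,-0.15],"jaw":0}]' 120
python3 st.py
python3 -m jog '[{"translation":[0,0,0],"dr":[0,0,0],"jaw":0.2},{"translation":[0,0,0],"dr":[0,0,0],"jaw":0.3},{"translation":[0,0,0],"dr":[0,0,0],"jaw":0.4},{"translation":[0,0,-0.01],"dr":[0,0,0],"jaw":0.4},{"translation":[0,0,-0.05],"dr":[0,0,0],"jaw":0.4},{"translation":[0,0,-0.15],"dr":[0,0,0],"jaw":0.4},{"translation":[0,0,-0.27],"dr":[0,0,0],"jaw":0.4},{"translation":[0,0,-0.4],"dr":[0,0,0],"jaw":0.4}]' 120
python3 -m jog '[{"translation":[0.05,0,-0.05],"dr":[0,0,0],"jaw":0.4},{"translation":[0.15,0,-0.1],"dr":[0,0,0],"jaw":0.4},{"translation":[0.25,0,-0.15],"dr":[0,0,0],"jaw":0.4},{"translation":[0.35,0,-0.2],"dr":[0,0,0],"jaw":0.4},{"translation":[0.45,0,-0.25],"dr":[0,0,0],"jaw":0.4},{"translation":[0.5,0,-0.25],"dr":[0,0,0],"jaw":0.4},{"translation":[0.5,0,-0.25],"dr":[0,0,0],"jaw":0.4},{"translation":[0.5,0,-0.25],"dr":[0,0,0],"jaw":0.4}]' 120
python3 - <<'E'
from h import *
p=snap('wrist','w11.png');q=snap('scene')
c=proj(q,[.605,-.188,.06])[0];x,y=int(c[0]),int(c[1])
cv2.imwrite('pics/m11.png',np.hstack([p['img'][0:400,150:500,::-1],cv2.resize(q['img'][y-50:y+50,x-55:x+55,::-1],(440,400),interpolation=cv2.INTER_CUBIC)]))
E
```

```text
clock: 29.68
ee_pos: [0.4397, -0.1056, 0.0162]
tcp_rot: [0.974, -0.226, -0.0, 0.0]
ft_force: [-4.3, 0.6, 4.5]
grip_width: 0.128
[-4.16  1.32 -4.51] [-0.16 -0.29  0.11] -26.12043556843476 [ 1.8534e-01  7.0000e-04 -4.0000e-05]
clock: 30.35
ee_pos: [0.4392, -0.1056, 0.0971]
tcp_rot: [0.974, -0.226, -0.001, -0.0]
ft_force: [0.4, 0.3, 0.6]
grip_width: 0.399
clock: 31.02
ee_pos: [0.5293, -0.1498, 0.1461]
tcp_rot: [0.974, -0.226, -0.0, -0.0]
ft_force: [-0.2, 0.8, 0.2]
grip_width: 0.398
```

View pics/m11.png

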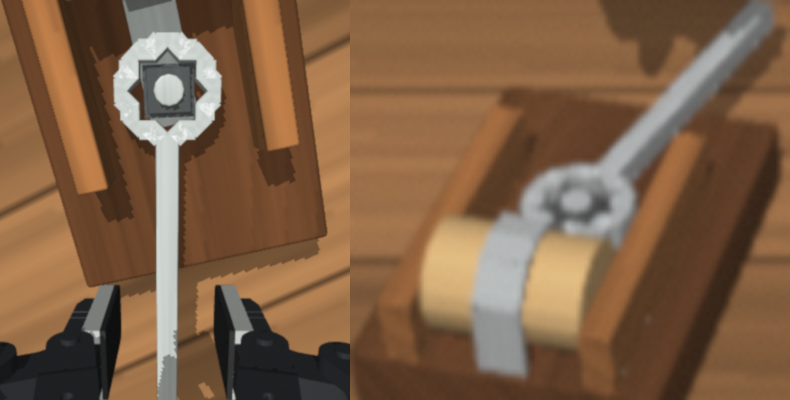

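Final view: the spanner is flat on the nut with nothing touching it; nut centre at crop (168,90), with its flats aligned to the handle. I'll measure the nut's angle against the cradle.

```bash
python3 - <<'E'
from h import *
p=snap('wrist');im=p['img']
big=cv2.resize(im[50:130,275:365],None,fx=6,fy=6,interpolation=cv2.INTER_CUBIC)
hsv=cv2.cvtColor(big,cv2.COLOR_RGB2HSV)
m=((hsv[:,:,1]<70)&(hsv[:,:,2]<115)).astype(np.uint8)*255
m=cv2.morphologyEx(m,cv2.MORPH_OPEN,np.ones((9,9)))
cs=cv2.findContours(m,cv2.RETR_EXTERNAL,cv2.CHAIN_APPROX_NONE)[0];c=max(cs,key=cv2.contourArea)
print(cv2.minAreaRect(c),cv2.contourArea(c)/36)
bx=cv2.boxPoints(cv2.minAreaRect(c));P=[ray(p,((x+.5)/6-.5+275,(y+.5)/6-.5+50),.058) for x,y in bx]
for i in range(4):
    d=P[(i+1)%4]-P[i];print(np.linalg.norm(d).round(4),np.degrees(np.arctan2(d[1],d[0]))%90-90)
d=ray(p,(150+167,150),.063)-ray(p,(150+167.5,390),.063);print('handle',np.degrees(np.arctan2(d[1],d[0])))
A,B=ray(p,(150+107,190),.085),ray(p,(150+53,3),.085);d=B-A;print('cheek',np.degrees(np.arctan2(d[1],d[0])))
A,B=ray(p,(150+260,150),.085),ray(p,(150+216,3),.085);d=B-A;print('cheekR',np.degrees(np.arctan2(d[1],d[0])))
v=cv2.cvtColor(big,cv2.COLOR_RGB2BGR);cv2.drawContours(v,[c],-1,(0,0,255),1);cv2.imwrite('pics/m12.png',v)
E
```

```text
((291.296630859375, 200.72213745117188), (411.162353515625, 384.4919738769531), 83.87811279296875) 3153.472222222222
0.0366 -20.373515176293182
0.0377 -18.200817220158967
0.0381 -20.146195525104815
0.0378 -20.486793152779114
handle -25.92359717008836
cheek -12.061106854700235
cheekR -6.0883523435964575
```

View pics/m12.png

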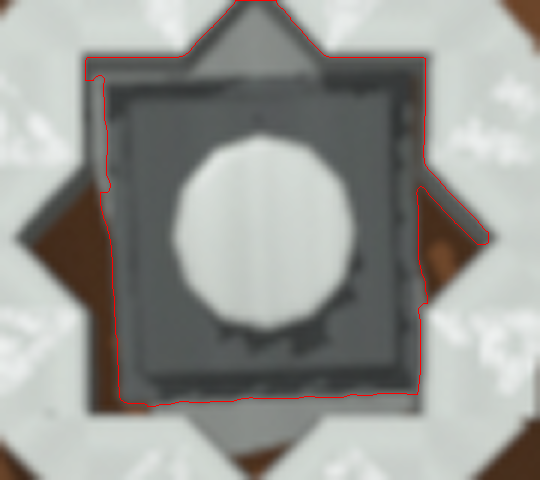

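```bash
python3 -c "
from bench import env
print(env.get_obs()['ft_force'],env.get_obs()['clock']);print(env.close_job())"
```

```text
[ 0.57165953  0.01403934 -0.37732594] 31.1667
the job is handed in; nothing more can be done
None
```

The nut is tightened to its stop, and the spanner is left lying flat on it with the robot clear. I handed the job in at 31.2 s of the 61 s allowed; no verdict was reported.

- **Sequence:** I lifted the spanner by the middle, laid it over the nut between the cheeks and let go. I then took it again at about 185 mm from the ring and turned the nut in two clockwise swings. Between them I eased the handle back 6°, lifted the ring 50 mm and level, and set it back 45°.
- **Stop reached:** In the last swing the push at the handle rose from a steady 3–4 N to 14 N, about 2.6 N m against the nut's own 0.45. The handle was lagging the gripper when I stopped pushing. In the last picture I measured the nut at about 101°, against the 100° stop, give or take about 2°.
- **End state:** I eased the handle back within the play before letting go. The last pictures show the ring seated round the nut, and wrist force reads about zero.

**What disagreed:**
- The first two grips closed on air. I had first misread the spanner's height. The fingertips also seem to sit 20–30 mm further back than the reported tool point, so I corrected by feel and by camera. The spanner was not moved by these tries.
- An automatic outline of the nut gave about 98°, but it had picked up part of the ring, so I used the angles read by eye from the edges.
- I did not measure the jar, stub and stone again at the end; no move went near them.

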